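Free the ratchet and lower the magnifier over the ant nest

TASK

The magnifier arm of the viewing stand is held up by its ratchet. With your fingertips press the flat tail of the pawl all the way down, so that the hook stays clear of the toothed wheel, then push the end tab of the magnifier arm gently down past the teeth to its lowest stop, leave it there and move the hand clear. Only press and push: grasp and lift nothing, and leave the nest, vial, jar and tube rack where they are.

Things in the scene. Friction and masses are not known exactly. Their poses are not given: they have to be found in the camera images.
- stand: Bare aluminium viewing stand, fixed to the table. Origin: centre of the underside of its stage plate (150 mm along x, 360 along y, 12 thick; turned about z only). Its y axis runs from the pawl end (-y) to the magnifier end (+y); the whole mechanism lies in its plane x = 0.
- lens_hinge (a point): Hinge of the magnifier arm on the stand, at the stand's x 0, y -50, z 130 mm, axis along the stand's x, between two 6 mm cheek plates 36 mm wide that reach z 151 (outer faces at x +-18.5).
- pawl_pivot (a point): Pivot of the pawl on the stand, at the stand's x 0, y -105, z 174 mm, axis along the stand's x, between two 6 mm cheek plates 22 mm wide that reach z 183. The hook reaches 59 mm to +y from it, the tail 75 mm to -y.
- lens (a point): Centre of the round black-rimmed lens on the magnifier arm (84 mm across, 10 thick), 150 mm from the hinge along the arm. The arm's wheel on the hinge has radius 43 mm, with five saw teeth out to 52 mm.
- lens_arm (a joint): Hinge of the magnifier arm, rad: the arm rises (0.75 - value) above level, towards the stand's +y. 0 = upper stop, grows as the arm goes down, 0.80 = lowest stop (0.05 below level). Starts at 0.05 to 0.20. The hinge is stiff and stays where it is left; lowering takes about 2 to 4 N at the tab. With the pawl engaged a tooth stops the arm at about 0.23 (0.3 if pushed hard).
- press_tab (a point): Middle of the upper face of the flat tab at the free end of the magnifier arm (40 mm wide along the stand's x, 36 mm along the arm, 10 thick); it lies 207 mm from the hinge along the arm and 5 mm above the arm's centre line. Its y axis points outward along the arm, z out of the face.
- pawl (a joint): Pivot of the steel pawl, rad: 0 = hook down between the wheel's teeth (start), grows as the tail is pressed down, 0.30 = fully free (stop). From 0.13 the hook clears the teeth. No spring: the stiff pivot keeps it where it is left; pressing takes about 4 N at the tail pad.
- pawl_pad (a point): Middle of the upper face of the flat pad on the pawl's tail (38 mm along the stand's x, 36 mm along its y, 8 thick), 57 mm behind (-y) and 22 mm above the pawl's pivot: about 196 mm above the table at the start, and about 18 mm lower when the pawl is fully free. Its axes are the stand's, turned with the pawl.
- nest: Clear plastic nest box with white inner walls, 90 x 80 x 50 mm, 0.3 kg, loose on the stage plate under the lens; origin: centre of its underside. To be left alone; the lowered arm clears it by about 50 mm.
- vial: Small clear vial with white cap, 28 mm across, 55 high, standing loose on the table beside the stand; origin: centre of its underside. To be left alone.
- jar: Amber jar with black cap and paper band, 48 mm across, 60 high, loose on the table beside the stand; origin: centre of its underside. To be left alone.
- tube_rack: White block 35 x 110 x 16 mm with three upright stoppered glass tubes to 70 mm, loose on the table beside the stand; origin: centre of its underside. To be left alone.

How it is judged:
By the outcome, as a careful person would: the job done as asked, in the order asked, and still so for the second after the job is handed in, with the robot touching nothing.
It also fails if it takes over 40 s, if anything falls off the work surface, if the arm or the gripper's body presses on something with over 40 N, if the wrist force passes 120 N, or if a joint passes its speed limit or range.

ROBOT

A 6-joint arm with a two-finger parallel gripper is mounted at the origin on the work surface. World frame = base frame: x ahead of the robot, y to its left, z up, the work surface at z = 0. Lengths are in m, angles in rad, forces in N, time in s.
With the tool pointing down it reaches from about 0.35 to 0.975 m from the base axis. Payload 4.9 kg.
Tool frame: the origin (TCP) lies midway between the tips of the shut fingers; the grasp point (between the pads) lies 19 mm behind it (manip.grip_point_offset is the distance from the TCP to the grasp point, in m); z points along the fingers, y is the direction in which the jaws open and shut (so a half turn about z gives the same grasp; the last joint's range is limited). The gripper opens to 85 mm and grips with 20 to 120 N. Pads are 22 mm wide; open, the fingers measure 114 mm over their backs; the gripper's body (76 mm by 85 mm) begins 54 mm behind the grasp point. The pads swing forward as they close: fully open they stand 13 mm farther back than shut.
Start: joints at [-1.373, 0.053, 1.613, -0, 1.476, -0.119], TCP at [0.195, -0.594, 0.231] pointing down, gripper open.
Joint ranges: [-3.01, 3.01], [-1.01, 2.22], [0.06, 2.58], [-1.02, 4.17], [0.09, 2.62], [-3.14, 3.14]. Speed limits (rad/s): [2.57, 2.57, 3.14, 3.14, 3.14, 3.14].

INTERFACE

Orientations are given as a unit quaternion [w, x, y, z].
In Python, from plant import manip gives the robot as it stands. The module is installed in compiled form; this text tells all that it offers.
- The arm moves only by the tool send_rows, never from a script. Its argument "steps" is a list of rows, each a list of 6 numbers: the shift along the tool's x, y, z in m, then the turn, a rotation vector about the tool's x, y, z in degrees. In form: [[dx, dy, dz, wx, wy, wz], ...]. A call has 1 to 8 rows; each row shifts and turns the commanded pose from where the row before left it, along the tool's axes as they then stand; what a row does not reach is not made up. A row lasts 1/8 s, in which the tool goes at most 62.5 mm and 10.7 degrees, less where a joint would pass 70% of its speed; a pose out of reach is approached as far as the arm can. A call is refused whole if a number of a shift passes 0.0625 or a number of a turn 10.7, either way. A call with a gripper value outside its range is refused whole. "grip" is the opening, from 0 (shut) to 1 (fully open), set as the call begins (left out, the last holds). The fingers move at their own pace and stop on an object; the grip force is fixed at half the most. Time passes only in rows, so rows that do not move let the fingers close. It gives the time, the measured TCP pose, the force and the opening at its end, in the units of the state.
- manip.state(): the state, without advancing time (a new reading comes with each control period).
- manip.grab_frame(name): name is "scene" or "top" or "wrist"; returns the picture (420x560x3 uint8, blue, green, red); there is no depth.
- manip.get_calibration(name): a dict with "K" (3x3 intrinsics, pixels), "R" (3x3) and "t" (3): a world point X has camera coordinates R X + t. Camera axes: x right, y down, z forward; pixel columns grow to the right and rows downward; lengths in m; the calibration is good to about 2 mm. A picture is of the moment at which its call begins: read the wrist's pose just before it. get_calibration takes no time and is no camera call; for the wrist camera it gives the pose at the moment of the call.
- manip.job_done(): hands the job in, once; it reports no verdict.
The state is a dict: "time": time; "joint_pos": joint angles; "joint_vel": joint speeds; "joint_efforts": joint torques, N m; "tool_pos": TCP position; "tool_rot": TCP orientation; "contact_force": force on the tool from outside, world axes, zero at the start; "ft_torque": the same for the moment, N m; "gripper_width": opening from 0.0 (shut) to 1.0 (fully open).
Only numpy, scipy, OpenCV 4.12 (cv2) and the standard library are available. Lean on these libraries where they do the work, as an engineer would, in place of code of your own. Each camera call takes 0.05 s, during which the arm holds its last target.

## Working session

There is one attempt and no reset: what is moved stays moved. The work goes in short steps, Python scripts to look and compute and a tool call to move; the robot and the scene stay as the last step left them, time stands still between calls to the robot, and variables do not carry over. Pictures are saved under pics/ and viewed, and the job is handed in when it is done.

Besides the shell and the picture viewer there is one more tool, called after "Call:" in YAML: its name, and indented under it one key for each argument. send_rows: Moves the arm, as the interface text tells. Its arguments: {"type":"object","properties":{"steps":{"type":"array"},"grip":{"type":"number"}},"required":["steps"]}

```bash
mkdir -p pics; python3 - <<'E'
from plant import manip
import cv2
print(manip.state())
for n in("scene","top","wrist"):
    c=manip.get_calibration(n);print(n,c)
    cv2.imwrite(f"pics/{n}0.png",manip.grab_frame(n))
E
```

```text
{'time': 0.0, 'joint_pos': array([-1.37301252e+00,  5.33507389e-02,  1.61435852e+00,  2.41459131e-05,
        1.47598867e+00, -1.18982331e-01]), 'joint_vel': array([-0.00058654,  0.00059241, -0.00041034, -0.00012823, -0.00010915,
        0.00059063]), 'joint_efforts': array([ 1.00858142e-03, -3.93676937e+01, -3.70179069e+01,  2.69324727e-05,
        7.06518869e-03, -4.88907645e-06]), 'tool_pos': array([ 0.19457383, -0.59326039,  0.23002828]), 'tool_rot': array([-1.05229198e-03,  9.87483234e-01,  1.57720492e-01, -2.94556867e-05]), 'contact_force': array([-0.16853533, -1.08815479, -0.46115301]), 'ft_torque': array([-0.06275583, -0.02346222,  0.02561375]), 'gripper_width': 1.0003550204970508}
scene {'K': array([[461.14063746,   0.        , 288.06451488],
       [  0.        , 461.14063746, 209.19387458],
       [  0.        ,   0.        ,   1.        ]]), 'R': array([[ 0.86151018,  0.50770455,  0.00602455],
       [ 0.36415266, -0.60956526, -0.70414703],
       [-0.35382629,  0.60882369, -0.71002864]]), 't': array([-0.53284201, -0.08506322,  1.11382163])}
top {'K': array([[444.6068317 ,   0.        , 281.85379863],
       [  0.        , 444.6068317 , 206.30150553],
       [  0.        ,   0.        ,   1.        ]]), 'R': array([[ 0.02404388, -0.99909284,  0.03514805],
       [-0.98866901, -0.02897464, -0.14728901],
       [ 0.1481738 , -0.03120839, -0.9884688 ]]), 't': array([-0.02751156,  0.62375028,  0.95911384])}
wrist {'K': array([[352.13435899,   0.        , 275.32995191],
       [  0.        , 352.13435899, 208.13908477],
       [  0.        ,   0.        ,   1.        ]]), 'R': array([[ 0.31160162, -0.9502114 , -0.00165194],
       [-0.90028604, -0.29578488,  0.31936867],
       [-0.30395637, -0.09802857, -0.94762911]]), 't': array([-0.62402071, -0.04091609,  0.37999518])}
```

View pics/scene0.png

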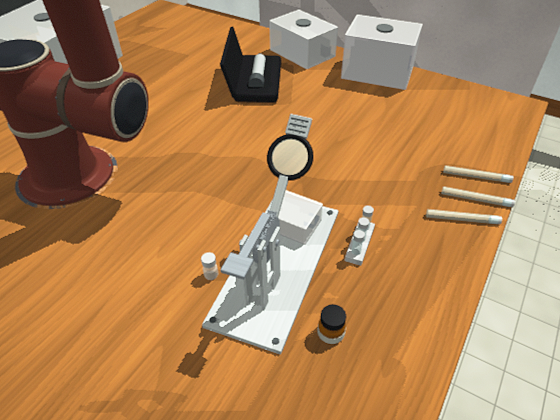

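View pics/top0.png

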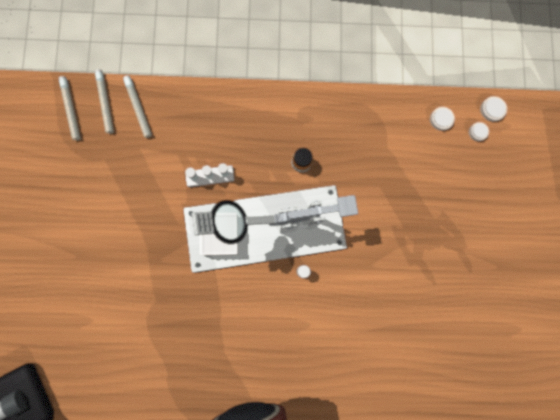

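View pics/wrist0.png

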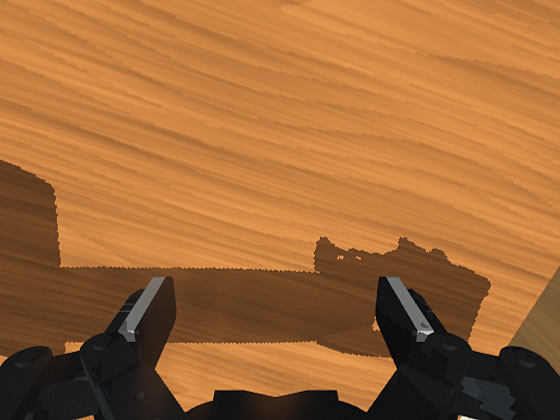

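```bash
python3 - <<'E'
import cv2
a=cv2.imread("pics/top0.png")[165:290,165:375];cv2.imwrite("pics/topz.png",cv2.resize(a,None,fx=3.8,fy=3.8,interpolation=cv2.INTER_CUBIC))
a=cv2.imread("pics/scene0.png")[105:360,190:350];cv2.imwrite("pics/scz.png",cv2.resize(a,None,fx=2.35,fy=2.35,interpolation=cv2.INTER_CUBIC))
E
```

```text
(no output)
```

View pics/topz.png

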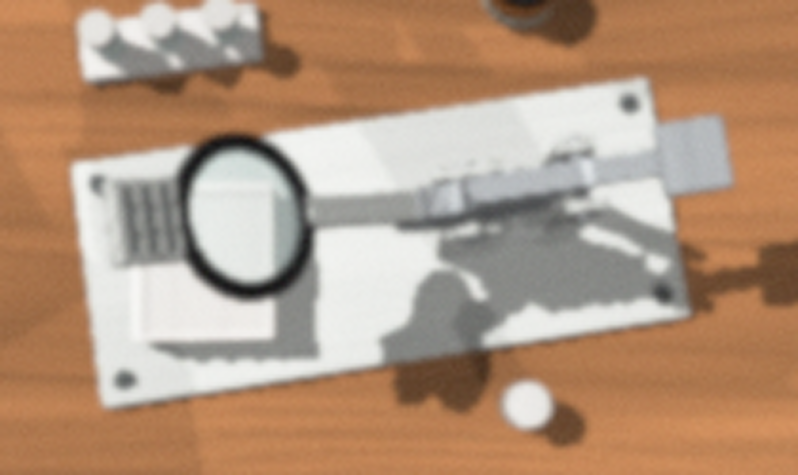

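View pics/scz.png

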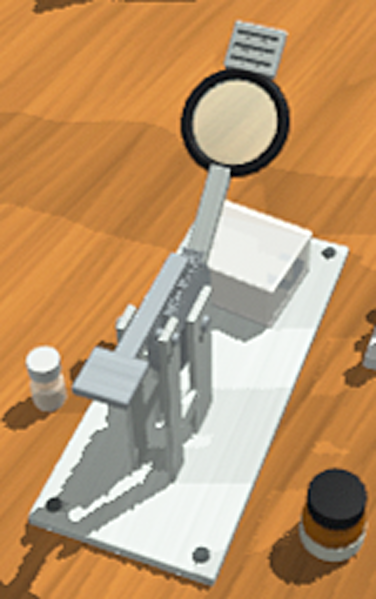

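```bash
cat > h.py <<'E'
import numpy as np
from plant import manip
C={n:manip.get_calibration(n) for n in("scene","top")}
def ray(n,p,c=None):
    c=c or C[n];R,t=c["R"],c["t"];o=-R.T@t
    d=R.T@np.linalg.inv(c["K"])@np.array([p[0],p[1],1.]);return o,d/np.linalg.norm(d)
def onz(n,p,z,c=None):
    o,d=ray(n,p,c);return o+d*(z-o[2])/d[2]
def tri(l):
    A=0;b=0
    for o,d in l:
        M=np.eye(3)-np.outer(d,d);A=A+M;b=b+M@o
    x=np.linalg.solve(A,b);return x,[np.linalg.norm((np.eye(3)-np.outer(d,d))@(x-o))*1e3 for o,d in l]
def proj(X,c):
    p=c["K"]@(c["R"]@X+c["t"]);return p[:2]/p[2]
T=lambda u,v:(u/3.8+165,v/3.8+165)
S=lambda u,v:(u/2.35+190,v/2.35+105)
E
python3 - <<'E'
from h import *
np.set_printoptions(precision=4,suppress=True)
cs=np.array([onz("top",T(*p),.012) for p in[(73,162),(648,78),(691,315),(105,407)]])
print(cs,cs.mean(0)); d=[np.linalg.norm(cs[i]-cs[i-1]) for i in range(4)];print(d)
sc=np.array([onz("top",T(*p),.012) for p in[(98,183),(629,103),(663,293),(125,379)]]);print("screws",sc,sc.mean(0))
print("scene screws",[onz("scene",S(*p),.012) for p in[(329,252),(201,554),(55,505)]])
yd=(cs[0]+cs[3]-cs[1]-cs[2])[:2];yd2=(sc[0]+sc[3]-sc[1]-sc[2])[:2]
print(np.degrees(np.arctan2(-yd[0],yd[1])),np.degrees(np.arctan2(-yd2[0],yd2[1])))
print("pad",tri([ray("top",T(697,155)),ray("scene",S(112,374))]), onz("top",T(697,155),.196))
print("lens",tri([ray("top",T(246,216)),ray("scene",S(235,121))]))
print("tab",tri([ray("top",T(152,222)),ray("scene",S(255,50))]))
E
```

```text
[[ 0.6197  0.2147  0.012 ]
 [ 0.6829 -0.1379  0.012 ]
 [ 0.5363 -0.1652  0.012 ]
 [ 0.4722  0.1874  0.012 ]] [0.5778 0.0248 0.012 ]
[np.float64(0.1499908103973186), np.float64(0.35823445526516967), np.float64(0.1491134208811574), np.float64(0.3583463609343393)]
screws [[ 0.6072  0.1989  0.012 ]
 [ 0.6667 -0.1261  0.012 ]
 [ 0.5493 -0.1479  0.012 ]
 [ 0.4891  0.1764  0.012 ]] [0.5781 0.0253 0.012 ]
scene screws [array([0.608 , 0.1989, 0.012 ]), array([ 0.6674, -0.1256,  0.012 ]), array([ 0.5511, -0.1474,  0.012 ])]
10.233707593094545 10.444841030466687
pad (array([ 0.6081, -0.1341,  0.1945]), [np.float64(1.6247674608855576), np.float64(1.624767460885666)]) [ 0.6067 -0.1348  0.196 ]
lens (array([0.5666, 0.0905, 0.2249]), [np.float64(0.873533373007481), np.float64(0.8735333730072826)])
tab (array([0.5591, 0.1308, 0.2615]), [np.float64(1.5658827378869375), np.float64(1.5658827378868996)])
```

The plate measures 150 x 358 mm, with its origin at about (0.578, 0.025) and yaw about 10.4°. Triangulation puts the pad at (0.608, -0.134, 0.1945), against a predicted (0.607, -0.134, 0.196). The arm value is about 0.07. All of this agrees, so I'll move above the pad with the fingers shut.

Call:
send_rows:
  steps:
    - [0.0534,-0.0302,-0.004,0,0,0]
    - [0.0534,-0.0302,-0.004,0,0,0]
    - [0.0534,-0.0302,-0.004,0,0,0]
    - [0.0534,-0.0302,-0.004,0,0,0]
    - [0.0534,-0.0302,-0.004,0,0,0]
    - [0.0534,-0.0302,0,0,0,0]
    - [0.0534,-0.0302,0,0,0,0]
    - [0.0534,-0.0302,0,0,0,0]
  grip: 0

```text
time: 1.15
tool_pos: [0.5263, -0.2294, 0.2511]
tool_rot: [0.0, 0.987, 0.158, -0.0]
contact_force: [0.8, -0.8, 0.2]
gripper_width: -0.0
```

Call:
send_rows:
  steps:
    - [0.0534,-0.0302,0,0,0,0]
    - [0.0534,-0.0302,0,0,0,0]
    - [0,0,0,0,0,7.7]
    - [0,0,0,0,0,0]
    - [0,0,0,0,0,0]

```text
time: 1.78
tool_pos: [0.6076, -0.141, 0.251]
tool_rot: [-0.0, 0.996, 0.092, -0.0]
contact_force: [-0.3, 0.5, 0.1]
gripper_width: -0.0
```

```bash
python3 - <<'E'
from plant import manip
import cv2
print(manip.state())
c=manip.get_calibration("wrist")
w=manip.grab_frame("wrist");s=manip.grab_frame("scene")
cv2.imwrite("pics/w1.png",w)
cv2.imwrite("pics/s1.png",cv2.resize(s[100:360,180:380],None,fx=2.3,fy=2.3,interpolation=cv2.INTER_CUBIC))
E
```

```text
{'time': 1.775, 'joint_pos': array([-3.47187604e-01,  3.93005261e-02,  1.59387118e+00, -8.95370312e-05,
        1.50891869e+00,  1.04017486e+00]), 'joint_vel': array([-0.00889781, -0.00582696,  0.00036189,  0.00121048, -0.00165869,
        0.00652165]), 'joint_efforts': array([ 4.66623679e-01, -3.88661170e+01, -3.73344827e+01,  1.99166627e-02,
       -9.09734608e-04, -4.40794029e-03]), 'tool_pos': array([ 0.60764587, -0.14099177,  0.25103881]), 'tool_rot': array([-6.53098182e-05,  9.95796664e-01,  9.15911611e-02, -2.44269254e-04]), 'contact_force': array([-0.3378832 ,  0.47313061,  0.06178701]), 'ft_torque': array([ 0.05496801, -0.00949577, -0.021218  ]), 'gripper_width': -2.5738232686158044e-05}
```

View pics/w1.png

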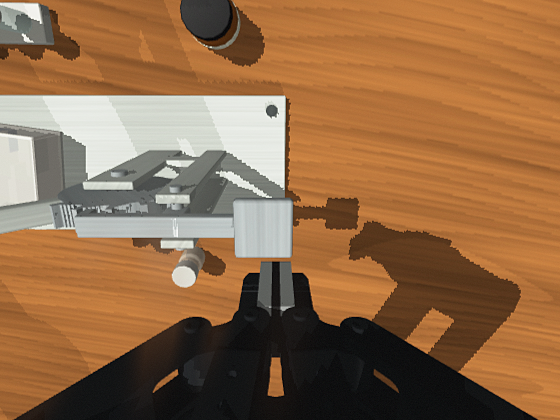

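View pics/s1.png

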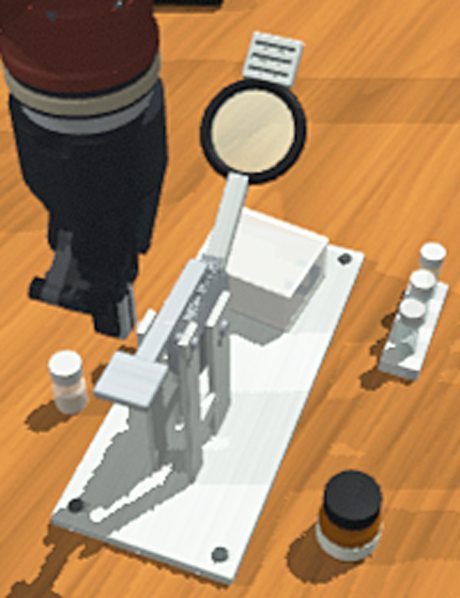

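```bash
python3 - <<'E'
from h import *
c=manip.get_calibration("wrist")
for p in[(264,228),(235,199),(292,199),(235,257),(292,257)]: print(onz("w",p,.195,c))
E
```

```text
[ 0.6093594 -0.1339001  0.195    ]
[ 0.62436741 -0.11395798  0.195     ]
[ 0.63045261 -0.14697167  0.195     ]
[ 0.58692467 -0.11945426  0.195     ]
[ 0.59336325 -0.15439217  0.195     ]
```

The wrist view agrees: pad centre (0.609, -0.134). The fingertips are about 7 mm outward of that centre and square to the pad. Descending now.

Call:
send_rows:
  steps:
    - [0.001,0,0.02,0,0,0]
    - [0,0,0.018,0,0,0]
    - [0,0,0.01,0,0,0]
    - [0,0,0.004,0,0,0]
    - [0,0,0.003,0,0,0]
    - [0,0,0.003,0,0,0]
    - [0,0,0,0,0,0]

```text
time: 2.75
tool_pos: [0.6094, -0.1409, 0.1943]
tool_rot: [0.001, 0.996, 0.091, 0.001]
contact_force: [-0.7, -1.6, 3.2]
gripper_width: 0.002
```

Call:
send_rows:
  steps:
    - [0,0,0.003,0,0,0]
    - [0,0,0.003,0,0,0]
    - [0,0,0.003,0,0,0]
    - [0,0,0,0,0,0]

```text
time: 3.25
tool_pos: [0.6097, -0.1411, 0.1848]
tool_rot: [0.001, 0.996, 0.091, 0.001]
contact_force: [1.7, -4.2, 3.9]
gripper_width: -0.003
```

Call:
send_rows:
  steps:
    - [0,0,0.002,0,0,0]
    - [0,0,0.002,0,0,0]
    - [0,0,0,0,0,0]

```text
time: 3.62
tool_pos: [0.6095, -0.1409, 0.1805]
tool_rot: [0.001, 0.996, 0.091, 0.001]
contact_force: [1.7, -4.8, 3.9]
gripper_width: -0.003
```

Call:
send_rows:
  steps:
    - [0,0,0.002,0,0,0]
    - [0,0,0,0,0,0]

```text
time: 3.88
tool_pos: [0.6095, -0.1409, 0.1786]
tool_rot: [0.001, 0.996, 0.091, 0.001]
contact_force: [1.7, -4.5, 3.2]
gripper_width: -0.0
```

Call:
send_rows:
  steps:
    - [0,0,0.002,0,0,0]
    - [0,0,0,0,0,0]

```text
time: 4.12
tool_pos: [0.6098, -0.141, 0.1784]
tool_rot: [0.001, 0.996, 0.091, 0.001]
contact_force: [-1.4, -5.0, 10.5]
gripper_width: 0.005
```

Call:
send_rows:
  steps:
    - [0,0,0.001,0,0,0]
    - [0,0,0,0,0,0]

```text
time: 4.38
tool_pos: [0.6099, -0.141, 0.1783]
tool_rot: [0.001, 0.996, 0.091, 0.001]
contact_force: [-2.9, -3.8, 12.8]
gripper_width: 0.0
```

The force climbs with no further movement at z = 0.1783, so the pawl is at its stop. Lifting off and checking.

Call:
send_rows:
  steps:
    - [0,0,-0.01,0,0,0]
    - [0,0,-0.03,0,0,0]
    - [0,0,-0.05,0,0,0]
    - [0,0,-0.05,0,0,0]
    - [0,0,-0.01,0,0,0]
    - [0,0,0,0,0,0]

```text
time: 5.12
tool_pos: [0.6089, -0.1396, 0.3246]
tool_rot: [-0.001, 0.996, 0.091, -0.0]
contact_force: [0.4, -0.1, -0.6]
gripper_width: -0.002
```

```bash
python3 - <<'E'
from plant import manip
import cv2
print(manip.state()["tool_pos"],manip.get_calibration("wrist"))
w=manip.grab_frame("wrist");s=manip.grab_frame("scene")
cv2.imwrite("pics/w2.png",w)
cv2.imwrite("pics/s2.png",cv2.resize(s[105:360,190:350],None,fx=2.35,fy=2.35,interpolation=cv2.INTER_CUBIC))
E
```

```text
[ 0.60891937 -0.13960683  0.32461789] {'K': array([[352.13435899,   0.        , 275.32995191],
       [  0.        , 352.13435899, 208.13908477],
       [  0.        ,   0.        ,   1.        ]]), 'R': array([[ 0.18212594, -0.98327438, -0.00128268],
       [-0.93150766, -0.1729549 ,  0.31996888],
       [-0.31483905, -0.05707981, -0.94742718]]), 't': array([-0.24769409,  0.47209201,  0.65218217])}
```

View pics/w2.png

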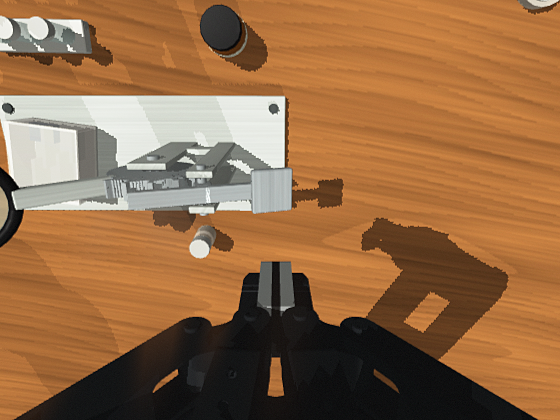

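View pics/s2.png

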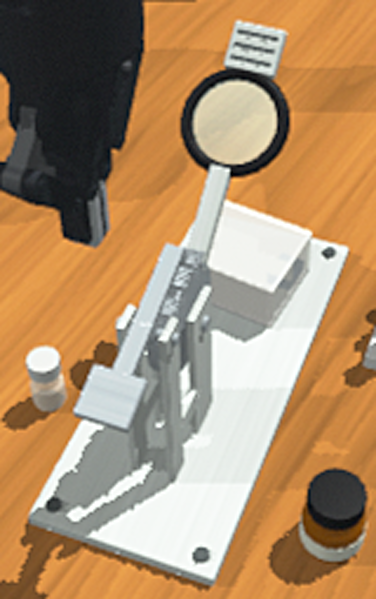

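The pawl tail is down and the hook is raised. The magnifier arm hasn't moved. Moving above the end tab with the tool tilted 20°.

Call:
send_rows:
  steps:
    - [0,-0.055,-0.01,0,0,0]
    - [0,-0.055,0,0,0,0]
    - [0,-0.055,0,0,0,0]
    - [0,-0.055,0,0,0,0]
    - [0,-0.0375,0,0,0,0]
    - [0,0,0,10,0,0]
    - [0,0,0,10,0,0]
    - [0,0,0,0,0,0]

```text
time: 6.22
tool_pos: [0.5616, 0.1113, 0.3313]
tool_rot: [-0.173, 0.981, 0.088, -0.019]
contact_force: [0.0, 1.2, -0.2]
gripper_width: -0.004
```

```bash
cat >> h.py <<'E'
yaw=np.radians(10.4);ex=np.array([np.cos(yaw),np.sin(yaw),0]);ey=np.array([-np.sin(yaw),np.cos(yaw),0]);O=np.array([.578,.025,0])
def st(p): d=np.asarray(p)-O;return np.array([d@ex,d@ey,d[2]])
E
python3 - <<'E'
from h import *
import cv2
s=manip.state();print(st(s["tool_pos"]),s["tool_rot"],s["contact_force"],s["joint_pos"])
c=manip.get_calibration("wrist")
w=manip.grab_frame("wrist");s=manip.grab_frame("scene")
cv2.imwrite("pics/w3.png",w)
cv2.imwrite("pics/s3.png",cv2.resize(s[60:315,160:350],None,fx=2.35,fy=2.35,interpolation=cv2.INTER_CUBIC))
for th in(.75,.68,.6):
  P=np.array([0,-.05+.207*np.cos(th)-.005*np.sin(th),.13+.207*np.sin(th)+.005*np.cos(th)])
  W=O+ex*P[0]+ey*P[1]+[0,0,P[2]]
  print(th,P,proj(W,c),proj(W,C["top"]),proj(W,C["scene"]))
E
```

```text
[-0.00058332  0.0878296   0.33128272] [-0.17323347  0.98080191  0.08753472 -0.01885338] [ 0.03316203  1.17396158 -0.23754439] [-0.09846961 -0.08834849  1.61538604  0.33798076  1.71232837  1.32590597]
0.75 [0.         0.0980514  0.27475767] [291.11790083 231.02560704] [208.95859979 221.26853113] [295.71121299 122.97961203]
0.68 [0.         0.10781359 0.26404802] [281.70437591 223.02490143] [204.16889615 222.81622562] [297.45584704 125.07723803]
0.6 [0.         0.11802126 0.25100767] [273.86100007 214.69097643] [199.4451122  224.50351182] [299.19240283 128.04935447]
```

View pics/w3.png

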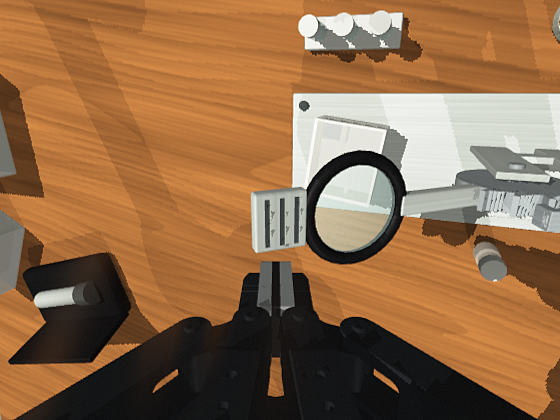

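View pics/s3.png

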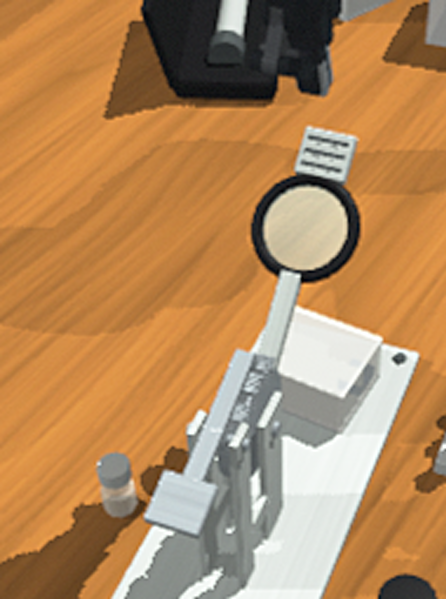

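Call:
send_rows:
  steps:
    - [0,0.002,0.03,0,0,0]
    - [0,0.002,0.02,0,0,0]
    - [0,0,0.008,0,0,0]
    - [0,0,0.003,0,0,0]
    - [0,0,0.003,0,0,0]
    - [0,0,0,0,0,0]

```text
time: 7.08
tool_pos: [0.5593, 0.1306, 0.2744]
tool_rot: [-0.173, 0.981, 0.09, -0.015]
contact_force: [-0.1, 0.1, -0.3]
gripper_width: -0.001
```

```bash
python3 - <<'E'
from h import *
s=manip.state();print(st(s["tool_pos"]),s["contact_force"])
E
```

```text
[0.00066055 0.10727074 0.27437039] [-0.07869027  0.07240174 -0.30748683]
```

Call:
send_rows:
  steps:
    - [0,-0.001,0.004,0,0,0]
    - [0,-0.001,0.004,0,0,0]
    - [0,-0.001,0.004,0,0,0]
    - [0,-0.001,0.004,0,0,0]
    - [0,0,0,0,0,0]

```text
time: 7.7
tool_pos: [0.5572, 0.1399, 0.2597]
tool_rot: [-0.173, 0.981, 0.09, -0.016]
contact_force: [-0.8, 0.3, 1.3]
gripper_width: 0.005
```

```bash
python3 - <<'E'
from h import *
s=manip.state();print(st(s["tool_pos"]),s["contact_force"])
E
```

```text
[0.00031316 0.11679839 0.25966999] [-0.83274272  0.29375475  1.32531173]
```

Call:
send_rows:
  steps:
    - [0,-0.0014,0.006,0,0,0]
    - [0,-0.0012,0.006,0,0,0]
    - [0,-0.001,0.006,0,0,0]
    - [0,-0.0008,0.006,0,0,0]
    - [0,-0.0006,0.006,0,0,0]
    - [0,-0.0005,0.006,0,0,0]

```text
time: 8.45
tool_pos: [0.5541, 0.1572, 0.2278]
tool_rot: [-0.173, 0.981, 0.09, -0.016]
contact_force: [-0.4, 0.1, 3.7]
gripper_width: -0.004
```

```bash
python3 - <<'E'
from h import *
s=manip.state();p=st(s["tool_pos"]);print(p,s["contact_force"],np.hypot(p[1]+.05,p[2]-.13),np.arctan2(p[2]-.13,p[1]+.05)-.024)
E
```

```text
[0.00040428 0.13433797 0.2277916 ] [-0.37030345  0.11517127  3.73453717] 0.2086712328929606 0.46375017893621373
```

Call:
send_rows:
  steps:
    - [0,-0.0006,0.006,0,0,0]
    - [0,-0.0004,0.006,0,0,0]
    - [0,-0.0002,0.006,0,0,0]
    - [0,0,0.006,0,0,0]
    - [0,0.0002,0.006,0,0,0]
    - [0,0.0004,0.006,0,0,0]
    - [0,0.0005,0.006,0,0,0]
    - [0,0.0007,0.006,0,0,0]

```text
time: 9.45
tool_pos: [0.5513, 0.1727, 0.1825]
tool_rot: [-0.173, 0.981, 0.09, -0.016]
contact_force: [-0.4, 2.2, 4.2]
gripper_width: 0.001
```

```bash
python3 - <<'E'
from h import *
s=manip.state();p=st(s["tool_pos"]);print(p,s["contact_force"],np.hypot(p[1]+.05,p[2]-.13),np.arctan2(p[2]-.13,p[1]+.05)-.024)
E
```

```text
[0.00038136 0.15008455 0.18247832] [-0.38164224  2.20793604  4.19893347] 0.20685212244656165 0.23250315703410887
```

Call:
send_rows:
  steps:
    - [0,0.0008,0.006,0,0,0]
    - [0,0.001,0.006,0,0,0]
    - [0,0.0012,0.006,0,0,0]
    - [0,0.0013,0.006,0,0,0]
    - [0,0.0015,0.006,0,0,0]
    - [0,0.0016,0.006,0,0,0]
    - [0,0.0018,0.006,0,0,0]
    - [0,0.001,0.003,0,0,0]

```text
time: 10.45
tool_pos: [0.5501, 0.1781, 0.1364]
tool_rot: [-0.173, 0.981, 0.09, -0.016]
contact_force: [-0.3, 1.3, 3.5]
gripper_width: 0.005
```

```bash
python3 - <<'E'
from h import *
s=manip.state();p=st(s["tool_pos"]);print(p,s["contact_force"],np.hypot(p[1]+.05,p[2]-.13),np.arctan2(p[2]-.13,p[1]+.05)-.024)
E
```

```text
[0.00023534 0.1556592  0.13643136] [-0.31303817  1.30729695  3.54071667] 0.2057597338588827 0.007261749986062195
```

Call:
send_rows:
  steps:
    - [0,0.001,0.003,0,0,0]
    - [0,0.001,0.003,0,0,0]
    - [0,0,0,0,0,0]

```text
time: 10.82
tool_pos: [0.55, 0.1781, 0.1302]
tool_rot: [-0.173, 0.981, 0.09, -0.016]
contact_force: [0.4, 0.7, 0.0]
gripper_width: 0.001
```

Call:
send_rows:
  steps:
    - [0,0.0008,0.002,0,0,0]
    - [0,0,0,0,0,0]

```text
time: 11.08
tool_pos: [0.5501, 0.1781, 0.1284]
tool_rot: [-0.173, 0.981, 0.09, -0.016]
contact_force: [-1.6, -0.5, 0.7]
gripper_width: -0.001
```

Call:
send_rows:
  steps:
    - [0,0.0008,0.002,0,0,0]
    - [0,0,0,0,0,0]

```text
time: 11.32
tool_pos: [0.5503, 0.1781, 0.127]
tool_rot: [-0.173, 0.981, 0.09, -0.016]
contact_force: [-2.3, -1.2, 4.4]
gripper_width: -0.0
```

Call:
send_rows:
  steps:
    - [0,0.0008,0.002,0,0,0]
    - [0,0,0,0,0,0]

```text
time: 11.58
tool_pos: [0.5505, 0.1782, 0.1267]
tool_rot: [-0.173, 0.981, 0.09, -0.016]
contact_force: [-6.1, -2.4, 12.7]
gripper_width: -0.0
```

Call:
send_rows:
  steps:
    - [0,0.0004,0.001,0,0,0]
    - [0,0,0,0,0,0]

```text
time: 11.82
tool_pos: [0.5506, 0.1782, 0.1266]
tool_rot: [-0.173, 0.981, 0.09, -0.016]
contact_force: [-7.9, -4.2, 16.6]
gripper_width: -0.004
```

The arm is at a hard stop, with the force rising to 16.6 N and no movement at z = 0.1266. Backing off.

Call:
send_rows:
  steps:
    - [0,0,-0.01,0,0,0]
    - [0,0,-0.03,0,0,0]
    - [0,0,-0.05,0,0,0]
    - [0,0,-0.06,0,0,0]
    - [0,0,-0.06,0,0,0]
    - [-0.05,0,0,0,0,0]
    - [-0.06,0,0,0,0,0]
    - [-0.05,0,0,0,0,0]

```text
time: 12.82
tool_pos: [0.4044, 0.0781, 0.3201]
tool_rot: [-0.173, 0.981, 0.09, -0.016]
contact_force: [0.4, -1.0, 0.5]
gripper_width: -0.001
```

Call:
send_rows:
  steps:
    - [0,0,0,0,0,0]
    - [0,0,0,0,0,0]

```text
time: 13.08
tool_pos: [0.4063, 0.0784, 0.3205]
tool_rot: [-0.173, 0.981, 0.089, -0.015]
contact_force: [0.9, -0.3, -0.6]
gripper_width: -0.005
```

```bash
python3 - <<'E'
from plant import manip
import cv2
print(manip.state())
s=manip.grab_frame("scene");t=manip.grab_frame("top")
cv2.imwrite("pics/s4.png",cv2.resize(s[105:360,190:390],None,fx=2.35,fy=2.35,interpolation=cv2.INTER_CUBIC))
cv2.imwrite("pics/t4.png",cv2.resize(t[140:290,165:375],None,fx=3.8,fy=3.8,interpolation=cv2.INTER_CUBIC))
E
```

```text
{'time': 13.075, 'joint_pos': array([-0.21278952, -0.48684486,  1.95325936,  0.33009947,  1.80058842,
        1.23153521]), 'joint_vel': array([ 0.00731299,  0.03520853, -0.02059252,  0.00134646,  0.00248444,
       -0.00136378]), 'joint_efforts': array([-1.10474336e-01, -1.81782639e+01, -3.73875690e+01,  9.84381214e-01,
        3.94077245e-01, -8.80680618e-04]), 'tool_pos': array([0.40628984, 0.07837943, 0.32053444]), 'tool_rot': array([-0.1727264 ,  0.98077712,  0.08948281, -0.01531857]), 'contact_force': array([ 0.91522682, -0.33310089, -0.55969934]), 'ft_torque': array([-0.14542612, -0.09211253, -0.00210983]), 'gripper_width': -0.005395422718485175}
```

View pics/s4.png

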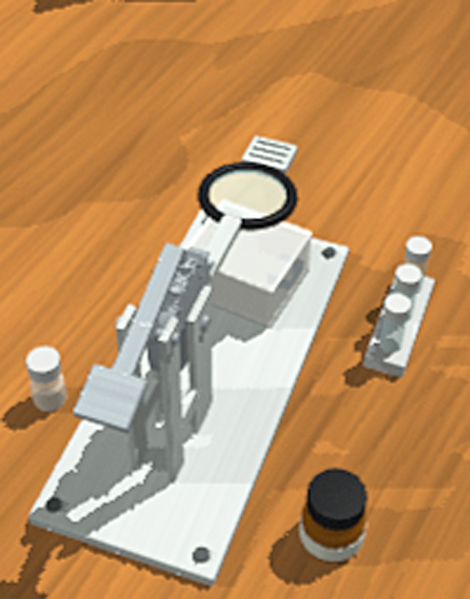

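View pics/t4.png

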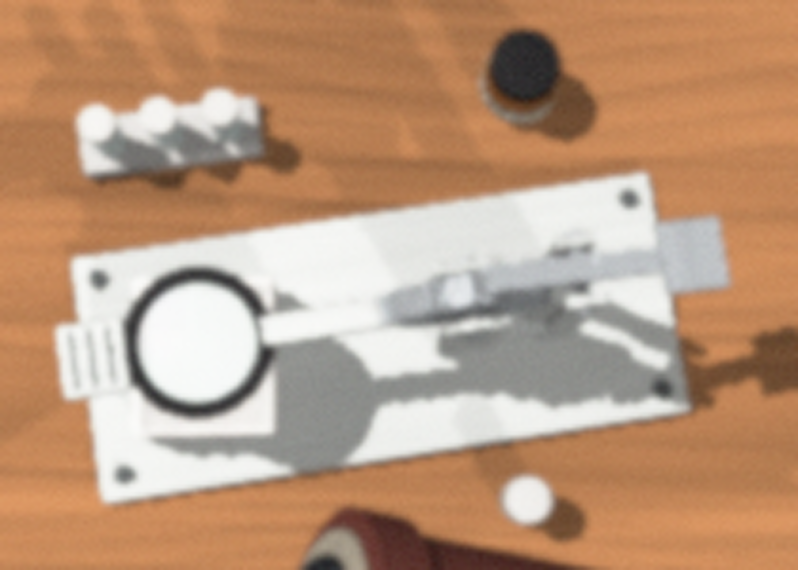

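```bash
python3 - <<'E'
from h import *
T2=lambda u,v:(u/3.8+165,v/3.8+140)
for n,a,b in[("lens",(198,342),(248,194)),("tab",(93,358),(270,152)),("pad",(694,253),(113,398)),("padbefore",None,None)]:
    if a is None: x,e=tri([ray("top",T(697,155)),ray("scene",S(112,374))])
    else: x,e=tri([ray("top",T2(*a)),ray("scene",S(*b))])
    print(n,st(x),e[0])
P=lambda y,z:O+ey*y+[0,0,z]
for v in(.80,.76,.7):
    th=.75-v; print(v,"tab z",.13+.207*np.sin(th)+.005,"lens z",.13+.15*np.sin(th))
E
```

```text
lens [0.00060128 0.10109068 0.12130909] 0.8116522240285491
tab [0.0006767  0.15815811 0.12177622] 0.8622371176209213
pad [ 0.00171575 -0.16464528  0.17357716] 1.1779720742396709
padbefore [ 0.00091279 -0.16188501  0.19454567] 1.6247674608855576
0.8 tab z 0.12465431196096959 lens z 0.12250312460939825
0.76 tab z 0.13293003449982752 lens z 0.128500024999875
0.7 tab z 0.14534568803903042 lens z 0.13749687539060176
```

The lens (z 0.121) and tab (z 0.122) match the lowest stop, where they should be 0.1225 and 0.1247. The pad is down by 18 to 21 mm, which is fully free. The loose items look undisturbed and the hand is clear.

```bash
python3 -c "
from plant import manip
print(manip.job_done())"
```

```text
the job is handed in; nothing more can be done
None
```

The pawl is pressed fully free and the magnifier arm is at its lowest stop. The job is handed in, with about 13 s on the robot's clock.

- **Pawl:** with shut fingertips I pressed the tail pad down until it stopped moving and the vertical force rose to 12.8 N. In the final pictures the pad sits at z ≈ 0.174 m. It started at about 0.195, and the expected drop is about 18 mm. The hook stayed up after I lifted off.
- **Magnifier arm:** I then pushed the end tab down along its arc at about 4 N, past the teeth, to a firm stop (16.6 N upward, no more movement). After I backed off, the cameras put the lens at z ≈ 0.121 m and the tab at 0.122 m. The lowest stop predicts 0.1225 and 0.1247, so both agree to within about 3 mm.
- **Surroundings:** by eye, the nest, vial, jar and tube rack are where they were; I did not measure them. The hand is clear of everything.

No check failed. The largest disagreement was the pad reading, about 3 mm lower than the full drop predicts. I put that down to reading pixels by eye, since the pressed height was also felt as a hard stop.

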